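Open the furniture wax jar in its kit block

TASK

The hall table is to be waxed: stand the closed wax jar down in the square well of the wooden kit block, so that it is fully home and cannot turn, and then unscrew its tight cap counter-clockwise until the threads let go. Lift the cap straight up and finish while still holding it level, just clear of the open jar and directly above it, with the jar left standing in the well. Leave the swans, the dish and the brush where they are.

Things in the scene. Friction and masses are not known exactly. Their poses are not given: they have to be found in the camera images.
- jar_center (a point): Loose amber glass wax jar, about 0.4 kg, upright: body 46 mm square, corners rounded to 6 mm, 68 mm high. Point on its axis, 34 mm above its underside; z up, x and y square to the sides. Closed it is 97 mm high; the cap overhangs the body all round. It can be lifted by its cap: pulling never opens it. Standing free on the table it turns along with the cap.
- cap_center (a point): Round steel screw cap on the jar, 62 mm across, 28 mm high, 60 g. Point at its centre, half-way up; z up along the axis. Closed, it is 49 mm above jar_center. A seal and three lugs hold it tight: about 0.2 to 0.35 N m to turn. Turned counter-clockwise seen from above it is free after 65 degrees relative to the jar and meets a stop at 98; between these it lifts straight off.
- jar_rim (a point): Centre of the jar's rim (a sprung rubber seal, hidden in the closed cap), 90 mm above the jar's underside, neck 44 mm across. The cap's lower edge is level with it when the cap is raised 21 mm from closed. The jar may itself turn up to 15 degrees in the well's play, so a turn of the hand of about 88 degrees is right. A freed cap that is let go rests about 2 mm higher.
- well (a point): Centre of the floor of the square well in the wooden kit block, which is fixed to the table, 150 x 110 mm, 32 mm high. Well 50 mm square, 26 mm deep, 4 mm chamfer at its mouth; this point is 6 mm above the table; x (the block's length) and y square to its sides, z up. The jar goes in at any of four quarter turns; fully home, jar_center is 34 mm above this point.
- swan_a: Bystander: larger brass swan, about 180 mm high, 85 mm wide and 150 mm long; origin at the centre of its underside.
- swan_b: Bystander: smaller brass swan, about 160 mm high, 70 mm wide and 130 mm long; origin at the centre of its underside.
- dish: Bystander: white bowl, 110 mm across and 30 mm high; origin at the centre of its underside.
- brush: Bystander: brush lying flat; origin on its underside.
There are look-alikes about, which are no part of the job. Of the things shaped like the part that bears well, the wooden one is meant. Of the things shaped like the part that bears cap_center, the bare steel one is meant.

How it is judged:
By the outcome, as a careful person would: the job done as asked, in the order asked, and still so for the second after the job is handed in, while the arm keeps its last pose, push and grip.
It also fails if it takes over 45 s, if anything falls off the work surface, if the arm or the gripper's body presses on something with over 40 N, if the wrist force passes 120 N, or if a joint passes its speed limit or range.

ROBOT

A 7-joint arm with a two-finger parallel gripper is mounted at the origin on the work surface. World frame = base frame: x ahead of the robot, y to its left, z up, the work surface at z = 0. Lengths are in m, angles in degrees, forces in N, time in s.
With the tool pointing down it reaches from about 0.4 to 0.85 m from the base axis. Payload 10.4 kg.
Tool frame: the origin (TCP) lies at the very end of the fingers, on their centre line; the grasp point (between the pads) lies 19 mm behind it; z points along the fingers, y is the line along which they close (so a half turn about z gives the same grasp; the last joint's range is limited). The gripper opens to 87 mm and grips with 3 to 60 N. Pads are 19 mm wide; open, the fingers measure 117 mm over their backs; the gripper's body (75 mm by 190 mm) begins 51 mm behind the grasp point.
Start: joints at [-68.044, 19.034, -3.707, 83.658, 1.238, 77.344, -5.071], TCP at [0.247, 0.574, 0.223] pointing down, gripper open.
Joint ranges: [-148.97, 148.97], [-28.65, 121.19], [-84.17, 76.75], [9.2, 138.47], [-72.65, 252.65], [3.7, 117.97], [-149.18, 149.18]. Speed limits (degrees/s): [127.2, 127.2, 159.86, 159.86, 180, 180, 180].

INTERFACE

Orientations are given as [roll, pitch, yaw] about the fixed x, y, z axes, in that order (R = Rz(yaw) Ry(pitch) Rx(roll)).
In Python, from station import r gives the robot as it stands.
- The arm moves only by the tool play_rows, never from a script. Its argument "moves" is one flat list of numbers, 7 for each row, row after row: the shift along the tool's x, y, z normalised to -1 to 1, where 1 is 60 mm, then the turn, a rotation vector about the tool's x, y, z normalised to -1 to 1, where 1 is 90 degrees, then the closure, from -1 (fully open) to 1 (shut). In form: [dx, dy, dz, ax, ay, az, hand, dx, dy, dz, ax, ay, az, hand, ...]. A call has exactly 10 rows; each row shifts and turns the commanded pose from where the row before left it, along the tool's axes as they then stand; what a row does not reach is not made up. A row lasts 1/8 s, in which the tool goes at most 62.5 mm and 10.7 degrees, less where a joint would pass 70% of its speed; a pose out of reach is approached as far as the arm can. A call with a number of a shift or a turn outside -1 to 1 is refused whole. A call with a gripper value outside its range is refused whole. The fingers move at their own pace and stop on an object; the grip force is fixed at half the most. Time passes only in rows, so rows that do not move let the fingers close, or fill a call up. It gives the time, the measured TCP pose, the force, the opening and the grip force at its end, in the units of the state.
- r.get_obs(): the state, without advancing time (a new reading comes with each control period).
- r.camera(name): name is "side" or "top" or "wrist"; returns (picture, depth): 400x640x3 uint8, red, green, blue; 400x640 float32, m along the optical axis (not along the pixel's ray), 0 where there is no reading.
- r.camera_info(name): a dict with "fx", "fy", "cx", "cy" (pixels), "dist_coeffs" ([k1, k2, p1, p2, k3] as OpenCV has them; the pictures are not rectified), "extrinsics" (4x4, takes a point from camera to world coordinates). Camera axes: x right, y down, z forward; pixel columns grow to the right and rows downward; lengths in m; the calibration is good to about 2 mm. A picture is of the moment at which its call begins: read the wrist's pose just before it. camera_info takes no time and is no camera call; for the wrist camera it gives the pose at the moment of the call.
- r.finish_job(): hands the job in; it is judged then, once.
The state is a dict: "t": time; "joint_pos": joint angles; "dq": joint speeds; "tau": joint torques, N m; "tool_pos": TCP position; "eef_rot": TCP orientation; "force": force on the tool from outside, world axes, zero at the start; "torque": the same for the moment, N m; "gripper_width": finger opening in m; "finger_force": force on a finger pad.
Only numpy, scipy, OpenCV 4.12 (cv2) and the standard library are available. Lean on these libraries where they do the work, as an engineer would, in place of code of your own. Each camera call takes 0.05 s, during which the arm holds its last target. There are 200 camera calls.

## Working session

There is one attempt and no reset: what is moved stays moved. The work goes in short steps, Python scripts to look and compute and a tool call to move; the robot and the scene stay as the last step left them, time stands still between calls to the robot, and variables do not carry over. Pictures are saved under pics/ and viewed, at most 10 in all, crops included, and the job is handed in when it is done.

Besides the shell and the picture viewer there is one more tool, called after ">>>" by a JSON object that holds its "api" and its "payload". play_rows: Moves the arm, as the interface text tells. Scaled input: -1 to 1 covers 60 mm each way for a shift and 90 degrees each way for a turn. Its arguments: {"type":"object","properties":{"moves":{"type":"array"}},"required":["moves"]}

```bash
ls; mkdir -p pics
cat > h.py <<'E'
import numpy as np, cv2
from station import r
def cap(n,f=None):
    i=r.camera_info(n); p,d=r.camera(n)
    if f: cv2.imwrite('pics/'+f,cv2.cvtColor(p,cv2.COLOR_RGB2BGR))
    np.savez('pics/'+n+'.npz',p=p,d=d,E=np.array(i['extrinsics']),K=np.array([i['fx'],i['fy'],i['cx'],i['cy']]),D=np.array(i['dist_coeffs']))
def load(n):
    return np.load('pics/'+n+'.npz')
def rays(o,uv):
    fx,fy,cx,cy=o['K']; K=np.array([[fx,0,cx],[0,fy,cy],[0,0,1]])
    q=cv2.undistortPoints(np.array(uv,float).reshape(-1,1,2),K,o['D']).reshape(-1,2)
    d=np.c_[q,np.ones(len(q))]@o['E'][:3,:3].T
    return o['E'][:3,3],d
def plane(o,uv,z):
    c,d=rays(o,uv); s=(z-c[2])/d[:,2]; return c+d*s[:,None]
def cloud(o):
    d=o['d']; v,u=np.nonzero(d>0); fx,fy,cx,cy=o['K']
    c,dr=rays(o,np.c_[u,v]); return u,v,c+dr*d[v,u][:,None]
E
python3 - <<'E'
from h import *
cap('top','top1.png');cap('side','side1.png')
o=r.get_obs();print({k:np.round(v,3) for k,v in o.items()})
for n in('top','side'):
    print(n,load(n)['E'].round(3).tolist(),load(n)['K'])
E
```

```text
pics
{'t': np.float64(0.1), 'joint_pos': array([-68.044,  19.067,  -3.709,  83.7  ,   1.237,  77.343,  -5.071]), 'dq': array([-0.007, -0.112,  0.039, -0.141,  0.077,  0.108, -0.046]), 'tau': array([ 1.0000e-03, -6.2455e+01,  2.5000e-02, -3.9071e+01, -6.1000e-02,
        3.7000e-02,  0.0000e+00]), 'tool_pos': array([0.247, 0.574, 0.222]), 'eef_rot': array([-1.7993e+02,  2.0000e-03,  1.5675e+02]), 'force': array([-0.934, -0.634,  0.035]), 'torque': array([-0.054, -0.01 ,  0.01 ]), 'finger_force': np.float64(0.0), 'gripper_width': np.float64(0.087)}
top [[-0.012, -0.986, 0.164, 0.388], [-1.0, 0.011, -0.005, 0.031], [0.003, -0.164, -0.986, 1.338], [0.0, 0.0, 0.0, 1.0]] [438.00508184 438.00508184 315.89673504 196.56732474]
side [[0.878, -0.343, 0.333, 0.083], [-0.478, -0.605, 0.637, -0.915], [-0.017, -0.718, -0.695, 1.136], [0.0, 0.0, 0.0, 1.0]] [438.6468791  438.6468791  320.91253722 202.01265203]
```

View pics/top1.png

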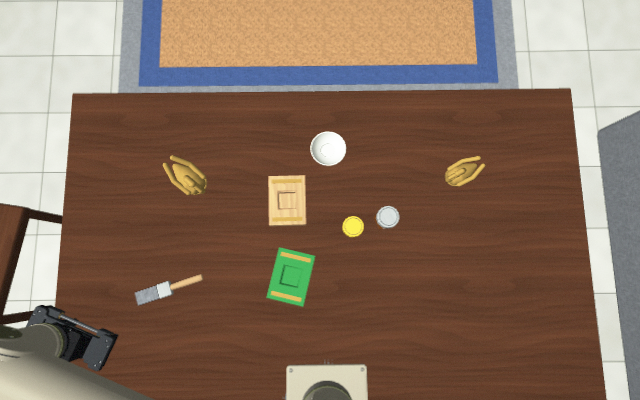

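View pics/side1.png

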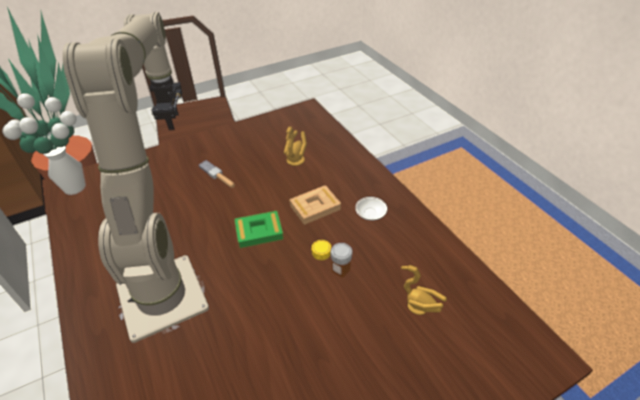

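The top view shows the wooden block at about (287,200), the steel-capped jar at (388,217), its yellow look-alike at (353,227) and the green decoy block at (291,277). The dish is at (328,149). The side view agrees: jar at (341,255), block at (315,204).

```bash
cat > m1.py <<'E'
from h import *
o=load('top'); p=o['p'].astype(int)
# cap: grey bright vs brown; depth-based height
u,v,P=cloud(o)
H=np.zeros(o['d'].shape);H[v,u]=P[:,2]
hsv=cv2.cvtColor(o['p'],cv2.COLOR_RGB2HSV)
roi=np.zeros(H.shape,bool);roi[195:240,370:410]=1
m=roi&(hsv[...,1]<60)&(hsv[...,2]>90)
vv,uu=np.nonzero(m);print('cap px',uu.mean(),vv.mean(),m.sum(),'H',np.median(H[m]))
c=cv2.minEnclosingCircle(np.c_[uu,vv].astype(np.float32));print(c,plane(o,[c[0],(uu.mean(),vv.mean())],.097))
roi[:]=0;roi[165:235,255:320]=1
m=(roi&(hsv[...,2]>150)&(hsv[...,0]<25)&(hsv[...,1]<180)).astype(np.uint8)
m=cv2.morphologyEx(m,cv2.MORPH_OPEN,np.ones((3,3)))
cs,_=cv2.findContours(m,cv2.RETR_EXTERNAL,cv2.CHAIN_APPROX_NONE);c=max(cs,key=cv2.contourArea)
R=plane(o,c.reshape(-1,2),.032)[:,:2].astype(np.float32)
print('block',cv2.minAreaRect(R*1000))
roi[:]=0;roi[215:240,338:366]=1
m=roi&(hsv[...,1]>150)&(hsv[...,0]>22)&(hsv[...,0]<35)
vv,uu=np.nonzero(m);print('yellow',plane(o,[(uu.mean(),vv.mean())],.097))
s=load('side');u,v,P=cloud(s)
for x0,x1,y0,y1 in((.3,.45,.22-.35,.0),):
  k=(P[:,0]>.25)&(P[:,0]<.5)&(P[:,1]>-.25)&(P[:,1]<0)&(P[:,2]>.02);print(k.sum(),P[k].min(0),P[k].max(0))
i=cv2.resize(cv2.cvtColor(s['p'],cv2.COLOR_RGB2BGR)[180:300,270:410],None,fx=5,fy=5,interpolation=cv2.INTER_CUBIC);cv2.imwrite('pics/s2.png',i)
E
python3 m1.py
```

```text
cap px 387.3903614457831 216.63614457831326 415 H 0.09781830344186937
((387.4071044921875, 216.63661193847656), 11.707950592041016) [[ 0.53382149 -0.17888289  0.097     ]
 [ 0.53382336 -0.17883523  0.097     ]]
block ((596.438720703125, 112.44416809082031), (151.9773712158203, 112.2376480102539), 0.35363084077835083)
yellow [[ 0.50770239 -0.07899973  0.097     ]]
67 [ 0.48082116 -0.11283619  0.02028654] [ 0.49937832 -0.06236047  0.03385974]
```

```bash
cat >> h.py <<'E'
from scipy.spatial.transform import Rotation as Ro
def pose():
    o=r.get_obs(); return np.array(o['tool_pos']),Ro.from_euler('xyz',o['eef_rot'],degrees=True)
def go(t,yaw,from_=None):
    "shift/turn in normalised tool units, shift total expressed in start tool axes"
    p,R=pose() if from_ is None else from_
    T=Ro.from_euler('xyz',[180,0,yaw],degrees=True)
    return 'shift',(R.inv().apply(np.array(t)-p)/.06).round(3),'turn',((R.inv()*T).as_rotvec(degrees=True)/90).round(3)
E
python3 - <<'E'
from h import *
p,R=pose();E=np.array(r.camera_info('wrist')['extrinsics'])
print(R.inv().apply(E[:3,3]-p),(R.inv().as_matrix()@E[:3,:3]).round(3), r.camera_info('wrist')['fx'])
print(go([.40,-.17,.24],156.75), go([.45,-.14,.24],156.75))
E
```

```text
[ 7.16771237e-02  1.30769941e-04 -1.63144064e-01] [[-0.    -0.965 -0.262]
 [ 1.    -0.     0.   ]
 [-0.    -0.262  0.965]] 299.1682926835527
('shift', array([ -7.244, -10.383,  -0.289]), 'turn', array([-0.001,  0.   ,  0.   ])) ('shift', array([-7.812, -9.595, -0.29 ]), 'turn', array([-0.001,  0.   ,  0.   ]))
```

View pics/s2.png

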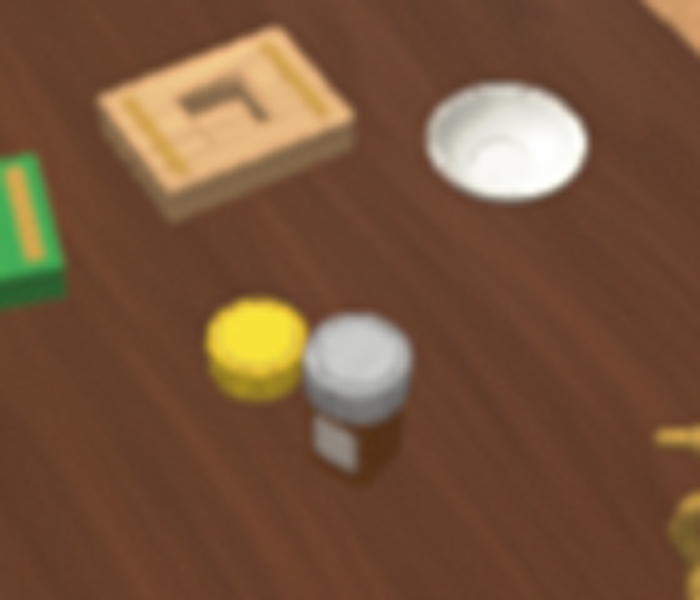

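>>> {"api": "play_rows", "payload": {"moves": [-0.623,-0.593,0.037,0,0,0,-1,-0.623,-0.593,0.037,0,0,0,-1,-0.623,-0.593,0.037,0,0,0,-1,-0.623,-0.593,0.037,0,0,0,-1,-0.623,-0.593,0.037,0,0,0,-1,-0.623,-0.593,0.037,0,0,0,-1,-0.623,-0.593,0.037,0,0,0,-1,-0.623,-0.593,0.037,0,0,0,-1,-0.623,-0.593,0.037,0,0,0,-1,-0.623,-0.593,0.037,0,0,0,-1]}}

```text
t: 1.35
tool_pos: [0.45, 0.0982, 0.2002]
eef_rot: [180.0, -0.0, 156.8]
force: [1.8, -0.6, -0.2]
gripper_width: 0.0869
finger_force: 0.0
```

>>> {"api": "play_rows", "payload": {"moves": [-0.104,-0.454,0.104,0,0,0,-1,-0.104,-0.454,0.104,0,0,0,-1,-0.104,-0.454,0.104,0,0,0,-1,-0.104,-0.454,0.104,0,0,0,-1,-0.104,-0.454,0.104,0,0,0,-1,-0.104,-0.454,0.104,0,0,0,-1,-0.104,-0.454,0.104,0,0,0,-1,-0.104,-0.454,0.104,0,0,0,-1,0,0,0,0,0,0,-1,0,0,0,0,0,0,-1]}}

```text
t: 2.6
tool_pos: [0.4096, -0.1195, 0.1504]
eef_rot: [180.0, -0.0, 156.8]
force: [-0.0, -0.1, 0.6]
gripper_width: 0.0866
finger_force: 0.0
```

Run:
```python
from h import *
cap('wrist','w1.png');o=r.get_obs();print({k:np.round(o[k],3) for k in('t','joint_pos','tool_pos','eef_rot')})
```

```text
{'t': np.float64(2.65), 'joint_pos': array([-25.567,  -5.561,  34.494, 118.851,   3.434,  65.774,  74.199]), 'tool_pos': array([ 0.41 , -0.119,  0.15 ]), 'eef_rot': array([ 1.79985e+02, -2.00000e-03,  1.56809e+02])}
```

View pics/w1.png

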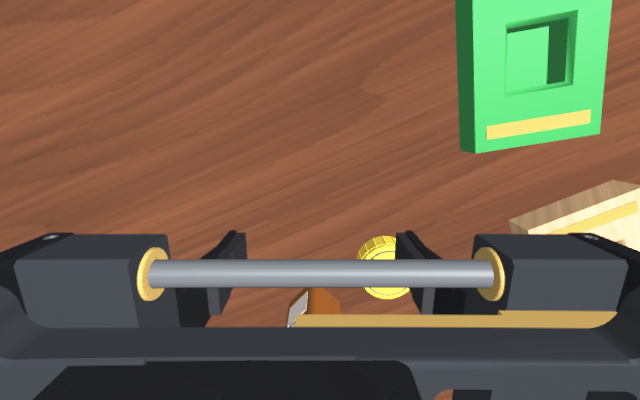

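The gripper hides the jar in this view: it fills everything below row 235, with only the jar's label showing at (300,308). The free part of the view lies on the tool's +x side and to either side. I'll stand between the jar and the block and view each from the side.

>>> {"api": "play_rows", "payload": {"moves": [-0.385,0.422,0,0,0,0,-1,-0.385,0.422,0,0,0,0,-1,-0.385,0.422,0,0,0,0,-1,-0.385,0.422,0,0,0,0,-1,-0.385,0.422,0,0,0,0,-1,-0.385,0.422,0,0,0,0,-1,0,0,0,0,0,-0.062,-1,0,0,0,0,0,-0.062,-1,0,0,0,0,0,0,-1,0,0,0,0,0,0,-1]}}

```text
t: 3.9
tool_pos: [0.5968, -0.0346, 0.1504]
eef_rot: [180.0, -0.0, 167.8]
force: [-0.5, -0.1, -0.6]
gripper_width: 0.0872
finger_force: 0.0
```

Run:
```python
from h import *
cap('wrist','w2.png');o=r.get_obs();print({k:np.round(o[k],3) for k in('t','joint_pos','tool_pos','eef_rot')})
```

```text
{'t': np.float64(3.95), 'joint_pos': array([-25.727,  19.886,  30.552,  94.828, -10.751,  68.221,  85.173]), 'tool_pos': array([ 0.597, -0.035,  0.15 ]), 'eef_rot': array([ 1.79982e+02, -3.00000e-03,  1.67838e+02])}
```

View pics/w2.png

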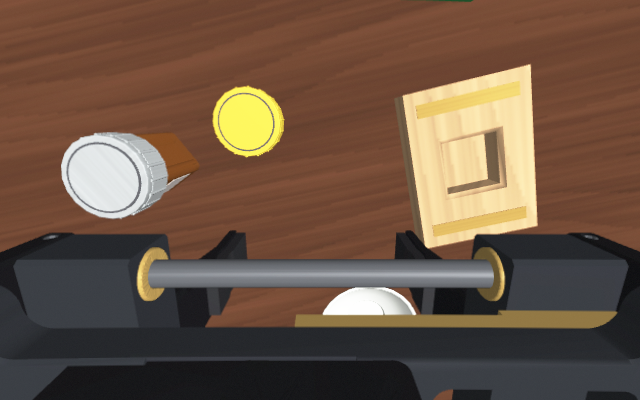

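Jar at left: cap centre about (103,174), amber body base corners near (178,133) and (199,163). Block at right: the mouth of the well spans about (440–507,125–200). I'll take exact corners from an enlargement.

Run:
```python
from h import *
p=cv2.cvtColor(load('wrist')['p'],cv2.COLOR_RGB2BGR)
a=cv2.resize(p[120:200,130:210],None,fx=7,fy=7,interpolation=cv2.INTER_CUBIC)[:,:400+160]
b=cv2.resize(p[50:250,390:550],None,fx=2.8,fy=2.8,interpolation=cv2.INTER_CUBIC)
a=a[:, :350+210]
c=np.zeros((560,800,3),np.uint8); c[:,:352]=0
cv2.imwrite('pics/cropA.png',a)
g=cv2.resize(p[110:215,425:525],None,fx=5.6,fy=5.6,interpolation=cv2.INTER_CUBIC)
c=cv2.resize(np.hstack([a[:560],g[:560]]),None,fx=.71,fy=1)
cv2.imwrite('pics/cropB.png',np.hstack([cv2.resize(p[120:190,140:210],(395,395),interpolation=cv2.INTER_CUBIC),cv2.resize(p[115:207,428:520],(395,395),interpolation=cv2.INTER_CUBIC)]))
```

```text
(no output)
```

View pics/cropB.png

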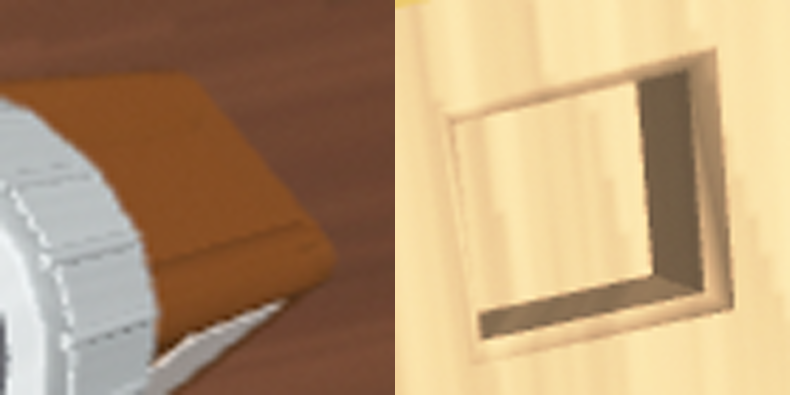

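Run:
```python
from h import *
o=load('wrist');hsv=cv2.cvtColor(o['p'],cv2.COLOR_RGB2HSV).astype(int)
w=np.array([(446,118),(716,48),(734,308),(472,362)])
P=plane(o,np.c_[428+(w[:,0]-395)/4.293-.4,115+w[:,1]/4.293-.4],.032)[:,:2];print(P.round(4),'well',P.mean(0))
e=np.roll(P,-1,0)-P;print(np.linalg.norm(e,axis=1),np.degrees(np.arctan2(e[:,1],e[:,0]))%90)
# block top mask
m=((hsv[...,2]>195)&(hsv[...,0]<25)&(hsv[...,1]<140)).astype(np.uint8);m[:,:395]=0;m[232:]=0
q=np.array([(446,118),(716,48),(734,308),(472,362)])
# amber edge per row: last amber pixel
for v in range(136,162):pass
am=(hsv[...,1]>170)&(hsv[...,2]>110);am[:,:140]=0;am[:,215:]=0
E=[(np.nonzero(am[v])[0].max()+.5,v) for v in range(137,160) if am[v].any()]
L=plane(o,E,0)[:,:2];vx=cv2.fitLine(L.astype(np.float32),cv2.DIST_HUBER,0,1e-3,1e-3).ravel()
print('edge pts',E[0],E[-1],len(E),'ang',np.degrees(np.arctan2(vx[1],vx[0]))%90,vx)
M=plane(o,np.array([(205,92),(310,218)])/5.643+[140,120],0)[:,:2];d=M[1]-M[0];print('manual',M,np.degrees(np.arctan2(d[1],d[0]))%90)
# cap top
m=((hsv[...,1]<40)&(hsv[...,2]>190)).astype(np.uint8);m[:120]=0;m[225:]=0;m[:,180:]=0
u,v,C=cloud(o);k=(m[v,u]>0)&(abs(C[:,2]-.097)<.004);T=C[k][:,:2]
hull=cv2.convexHull((T*1000).astype(np.float32));print('cap',cv2.minEnclosingCircle(hull),cv2.fitEllipse(hull),np.median(C[k][:,2]))
n=np.array([-vx[1],vx[0]]);print('cap to edge',abs((np.array([.5338,-.1788])-vx[2:])@n))
k=(u>140)&(u<200)&am[v,u];print('amber depth pts',k.sum())
```

```text
[[0.5682 0.0842]
 [0.5658 0.1411]
 [0.6233 0.142 ]
 [0.6235 0.084 ]] well [0.59520396 0.11282537]
[0.05699579 0.05753597 0.05796083 0.05532936] [ 2.37091539  0.85357342  0.1555785  89.83794051]
edge pts (np.float64(176.5), 137) (np.float64(195.5), 159) 23 ang 23.66498 [ 0.9159081   0.40138805  0.52439535 -0.15994331]
manual [[ 0.51040156 -0.16599453]
 [ 0.53598336 -0.15480427]] 23.62603517651323
cap ((532.99365234375, -180.16094970703125), 31.823497772216797) ((532.9999389648438, -179.92503356933594), (62.257652282714844, 62.4916877746582), 5.119414329528809) 0.09867893021267399
cap to edge 0.021045908336725504
amber depth pts 1273
```

>>> {"api": "play_rows", "payload": {"moves": [0.132,-0.647,0,0,0,0,-1,0.132,-0.647,0,0,0,0,-1,0.132,-0.647,0,0,0,0,-1,0.132,-0.647,0,0,0,0,-1,0,0,0,0,0,0.102,-1,0,0,0,0,0,0.102,-1,0,0,0,0,0,0.102,-1,0,0,0,0,0,0.102,-1,0,0,0,0,0,0.102,-1,0,0,0,0,0,0.102,-1]}}

```text
t: 5.2
tool_pos: [0.5334, -0.1802, 0.1505]
eef_rot: [180.0, -0.0, 112.5]
force: [0.0, 0.3, -0.0]
gripper_width: 0.0871
finger_force: 0.0
```

Run:
```python
from h import *
o=r.get_obs();print({k:np.round(o[k],4) for k in('t','joint_pos','tool_pos','eef_rot')})
print(go([.5333,-.1796,.065],113.15))
```

```text
{'t': np.float64(5.2), 'joint_pos': array([-22.7075,  17.208 ,  43.7755, 100.6224, -12.8458,  67.2874,
        47.2516]), 'tool_pos': array([ 0.5334, -0.1802,  0.1505]), 'eef_rot': array([ 1.799788e+02, -1.350000e-02,  1.124622e+02])}
('shift', array([9.000e-03, 1.000e-03, 1.425e+00]), 'turn', array([ 0.   , -0.   , -0.008]))
```

>>> {"api": "play_rows", "payload": {"moves": [0,0,0.178,0,0,0,-1,0,0,0.178,0,0,0,-1,0,0,0.178,0,0,0,-1,0,0,0.178,0,0,0,-1,0,0,0.178,0,0,0,-1,0,0,0.178,0,0,0,-1,0,0,0.178,0,0,0,-1,0,0,0.178,0,0,0,-1,0,0,0,0,0,0,1,0,0,0,0,0,0,1]}}

```text
t: 6.45
tool_pos: [0.5335, -0.1806, 0.0652]
eef_rot: [180.0, 0.0, 112.8]
force: [-0.5, -0.2, -0.3]
gripper_width: 0.0744
finger_force: 0.0
```

>>> {"api": "play_rows", "payload": {"moves": [0,0,0,0,0,0,1,0,0,0,0,0,0,1,0,0,0,0,0,0,1,0,0,0,0,0,0,1,0,0,0,0,0,0,1,0,0,-0.2,0,0,0,1,0,0,-0.2,0,0,0,1,0,0,-0.2,0,0,0,1,0,0,-0.2,0,0,0,1,0,0,-0.2,0,0,0,1]}}

```text
t: 7.7
tool_pos: [0.5333, -0.1804, 0.1258]
eef_rot: [180.0, -0.0, 112.8]
force: [0.5, 0.4, -5.9]
gripper_width: 0.0618
finger_force: 30.0
```

>>> {"api": "play_rows", "payload": {"moves": [0.586,0.406,0,0,0,0,1,0.586,0.406,0,0,0,0,1,0.586,0.406,0,0,0,0,1,0.586,0.406,0,0,0,0,1,0.586,0.406,0,0,0,0,1,0.586,0.406,0,0,0,0,1,0.586,0.406,0,0,0,0,1,0,0,0,0,0,0.0857,1,0,0,0,0,0,0.0857,1,0,0,0,0,0,0.0857,1]}}

```text
t: 8.95
tool_pos: [0.595, 0.1126, 0.1253]
eef_rot: [-180.0, 0.0, 89.4]
force: [0.4, 0.4, -6.0]
gripper_width: 0.0618
finger_force: 30.0
```

Run:
```python
from h import *
cap('wrist');o=r.get_obs();print({k:np.round(o[k],4) for k in('t','joint_pos','tool_pos','eef_rot','force')})
p=cv2.cvtColor(load('wrist')['p'],cv2.COLOR_RGB2BGR)
cv2.imwrite('pics/w3.png',cv2.resize(p[60:300,160:480],None,fx=2.5,fy=2.5,interpolation=cv2.INTER_CUBIC))
```

```text
{'t': np.float64(9.0), 'joint_pos': array([-46.8091,  24.3766,  40.4953,  95.5065, -17.0055,  66.4367,
        -2.8805]), 'tool_pos': array([0.595 , 0.1127, 0.1253]), 'eef_rot': array([-1.799962e+02, -2.700000e-03,  8.908100e+01]), 'force': array([-0.2574, -0.5367, -6.1112])}
```

View pics/w3.png

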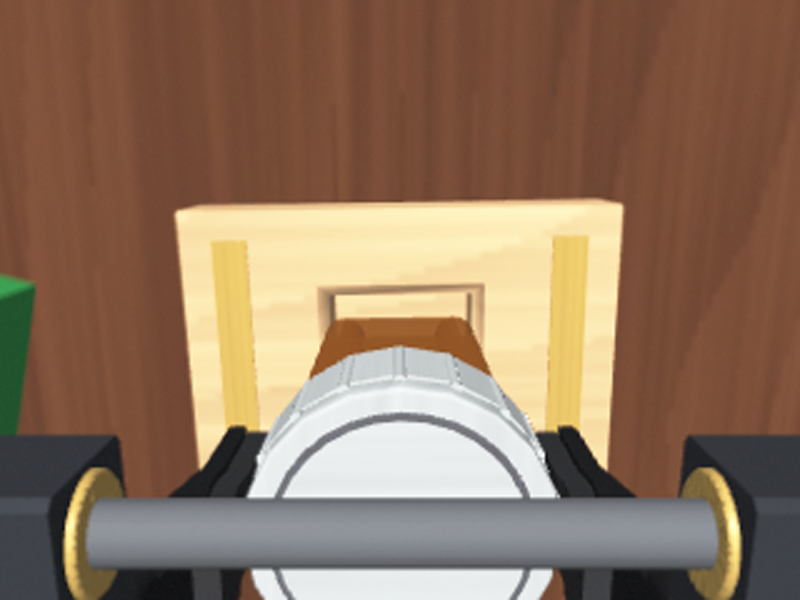

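The jar hangs over the well, slightly high: its bottom front edge runs (340,319)–(465,317) in the crop, and the mouth's far edge runs (317,289)–(484,285). I'll compare the two numerically.

Run:
```python
from h import *
o=load('wrist');hsv=cv2.cvtColor(o['p'],cv2.COLOR_RGB2HSV).astype(int)
f=lambda a:np.array(a,float)/2.5+[160,60]-.3
# jar: amber first row per column, edge
am=(hsv[...,1]>170)&(hsv[...,0]<20);am[:150]=0
E=[(u,np.nonzero(am[:,u])[0].min()-.5) for u in range(298,346)]
L=plane(o,E,.0601)[:,:2].astype(np.float32);l=cv2.fitLine(L,cv2.DIST_HUBER,0,1e-3,1e-3).ravel();print('jar edge ang',np.degrees(np.arctan2(l[1],l[0])),'y at mid',L[:,1].mean())
# jar corner sides: silhouette left/right at row just below corner
B=plane(o,f([(340,319),(465,317),(326,326),(478,325)]),.0601);print('jar bottom',B.round(4)[:,:2])
M=plane(o,f([(317,289),(484,285)]),.032)[:,:2];d=M[1]-M[0];print('mouth',M.round(4),np.linalg.norm(d),np.degrees(np.arctan2(d[1],d[0])))
K=plane(o,f([(178,212),(622,205)]),.032)[:,:2];d=K[1]-K[0];print('block edge',K.round(4),np.linalg.norm(d),np.degrees(np.arctan2(d[1],d[0])))
for v in range(124,160,4):
  w=np.nonzero((hsv[v,:,2]>150)&(hsv[v,:,0]<25)&(hsv[v,:,1]<140))[0];print(v,w.min(),w.max(),end=';')
for v in range(190,206,3):
  w=np.nonzero(am[v,270:370])[0]
  if len(w): print(v,270+w.min(),270+w.max(),end=';')
g=cv2.cvtColor(o['p'],cv2.COLOR_RGB2GRAY)
print();print(g[184,280:362])
```

```text
jar edge ang -0.57768095 y at mid 0.1346402
jar bottom [[0.5757 0.135 ]
 [0.6147 0.1352]
 [0.5713 0.1328]
 [0.6188 0.1326]]
mouth [[0.5657 0.1396]
 [0.6235 0.1405]] 0.05786067875773038 0.8098501144281247
block edge [[0.5199 0.1663]
 [0.6694 0.1671]] 0.14943758505466784 0.31402300789654947Traceback (most recent call last):
  File "<stdin>", line 13, in <module>
    return umr_minimum(a, axis, None, out, keepdims, initial, where)
ValueError: zero-size array to reduction operation minimum which has no identity
```

>>> {"api": "play_rows", "payload": {"moves": [0,-0.008,0,0,0,-0.011,1,0,0,0,0,0,0,1,0,0,0.09,0,0,0,1,0,0,0.09,0,0,0,1,0,0,0.09,0,0,0,1,0,0,0.09,0,0,0,1,0,0,0.09,0,0,0,1,0,0,0.09,0,0,0,1,0,0,0.09,0,0,0,1,0,0,0.04,0,0,0,1]}}

```text
t: 10.25
tool_pos: [0.5944, 0.1125, 0.0844]
eef_rot: [-180.0, 0.0, 90.7]
force: [-0.2, -0.1, -6.4]
gripper_width: 0.0614
finger_force: 30.0
```

>>> {"api": "play_rows", "payload": {"moves": [0,0,0.03,0,0,0,1,0,0,0.03,0,0,0,1,0,0,0.03,0,0,0,1,0,0,0.03,0,0,0,1,0,0,0.03,0,0,0,1,0,0,0.02,0,0,0,1,0,0,0.02,0,0,0,1,0,0,0.015,0,0,0,1,0,0,0.015,0,0,0,1,0,0,0,0,0,0,1]}}

```text
t: 11.5
tool_pos: [0.5946, 0.1126, 0.0716]
eef_rot: [180.0, -0.0, 90.7]
force: [0.3, 0.2, -5.8]
gripper_width: 0.0616
finger_force: 30.0
```

>>> {"api": "play_rows", "payload": {"moves": [0,0,0.01,0,0,0,1,0,0,0.01,0,0,0,1,0,0,0,0,0,0,1,0,0,0,0,0,0,1,0,0,0,0,0,0,1,0,0,0,0,0,0,1,0,0,0,0,0,0,1,0,0,0,0,0,0,1,0,0,0,0,0,0,1,0,0,0,0,0,0,1]}}

```text
t: 12.75
tool_pos: [0.5948, 0.1126, 0.0713]
eef_rot: [180.0, -0.0, 90.7]
force: [-4.4, 0.1, 6.2]
gripper_width: 0.0617
finger_force: 30.0
```

>>> {"api": "play_rows", "payload": {"moves": [0,0,0,0,0,-0.049,1,0,0,0,0,0,-0.049,1,0,0,0,0,0,-0.049,1,0,0,0,0,0,-0.049,1,0,0,0,0,0,-0.049,1,0,0,0,0,0,-0.049,1,0,0,0,0,0,-0.049,1,0,0,0,0,0,-0.049,1,0,0,0,0,0,-0.049,1,0,0,0,0,0,-0.049,1]}}

```text
t: 14.0
tool_pos: [0.5963, 0.1127, 0.0722]
eef_rot: [179.8, 0.1, 134.9]
force: [0.4, 0.3, 8.5]
gripper_width: 0.0618
finger_force: 30.5
```

Run:
```python
from h import *
cap('wrist')
o=r.get_obs();print({k:np.round(o[k],4) for k in('t','joint_pos','tool_pos','eef_rot','force','torque','gripper_width')})
```

```text
{'t': np.float64(14.05), 'joint_pos': array([-38.3336,  25.7117,  29.4022,  97.7775, -14.2665,  60.008 ,
        40.9124]), 'tool_pos': array([0.5963, 0.1127, 0.0723]), 'eef_rot': array([1.797908e+02, 1.082000e-01, 1.351349e+02]), 'force': array([-0.3724,  0.0776,  7.9806]), 'torque': array([0.0078, 0.1562, 0.0666]), 'gripper_width': np.float64(0.0611)}
```

>>> {"api": "play_rows", "payload": {"moves": [0,0,0,0,0,-0.049,1,0,0,0,0,0,-0.049,1,0,0,0,0,0,-0.049,1,0,0,0,0,0,-0.049,1,0,0,0,0,0,-0.049,1,0,0,0,0,0,-0.049,1,0,0,0,0,0,-0.049,1,0,0,0,0,0,-0.049,1,0,0,0,0,0,-0.049,1,0,0,0,0,0,-0.049,1]}}

```text
t: 15.3
tool_pos: [0.5961, 0.1126, 0.0721]
eef_rot: [179.9, 0.2, 179.0]
force: [-1.1, -0.2, 7.2]
gripper_width: 0.0615
finger_force: 30.0
```

Run:
```python
from h import *
cap('wrist');cap('side')
o=r.get_obs();print({k:np.round(o[k],4) for k in('t','joint_pos','tool_pos','eef_rot','force','torque','gripper_width')})
p=cv2.cvtColor(load('wrist')['p'],cv2.COLOR_RGB2BGR);s=cv2.cvtColor(load('side')['p'],cv2.COLOR_RGB2BGR)
cv2.imwrite('pics/w4.png',np.hstack([p[60:300,160:480],cv2.resize(s[160:240,270:376],(320,240),interpolation=cv2.INTER_CUBIC)]))
```

```text
{'t': np.float64(15.4), 'joint_pos': array([-31.7211,  24.4946,  20.8966,  97.4335,  -9.8862,  59.6781,
        81.4097]), 'tool_pos': array([0.5961, 0.1125, 0.0721]), 'eef_rot': array([179.9338,   0.1941, 178.974 ]), 'force': array([-0.7901, -1.8918,  6.4193]), 'torque': array([-0.0014,  0.2823,  0.0958]), 'gripper_width': np.float64(0.0617)}
```

View pics/w4.png

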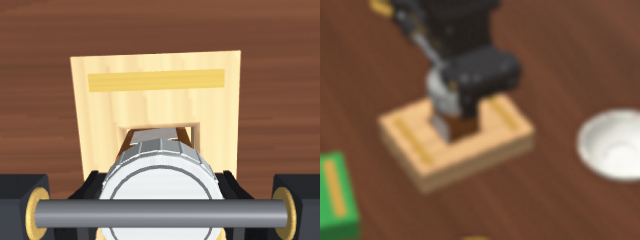

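The jar is still in the well. Its label face is towards the camera at about (155,135), turned only slightly within the play. Next is a gentle test lift.

>>> {"api": "play_rows", "payload": {"moves": [0,0,-0.02,0,0,0,1,0,0,-0.02,0,0,0,1,0,0,-0.02,0,0,0,1,0,0,-0.02,0,0,0,1,0,0,-0.02,0,0,0,1,0,0,0,0,0,0,1,0,0,0,0,0,0,1,0,0,0,0,0,0,1,0,0,0,0,0,0,1,0,0,0,0,0,0,1]}}

```text
t: 16.65
tool_pos: [0.5945, 0.1126, 0.0763]
eef_rot: [180.0, -0.0, 178.9]
force: [0.1, 1.0, -0.8]
gripper_width: 0.0618
finger_force: 30.0
```

The force is only the cap's weight, so it is free. Now lift it clear.

>>> {"api": "play_rows", "payload": {"moves": [0,0,-0.041,0,0,0,1,0,0,-0.041,0,0,0,1,0,0,-0.041,0,0,0,1,0,0,-0.041,0,0,0,1,0,0,-0.041,0,0,0,1,0,0,-0.041,0,0,0,1,0,0,-0.041,0,0,0,1,0,0,-0.041,0,0,0,1,0,0,-0.041,0,0,0,1,0,0,0,0,0,0,1]}}

```text
t: 17.9
tool_pos: [0.5947, 0.1126, 0.0988]
eef_rot: [180.0, 0.0, 178.9]
force: [1.0, -0.0, -1.3]
gripper_width: 0.0615
finger_force: 30.0
```

Run:
```python
from h import *
cap('wrist');cap('side')
o=r.get_obs();print({k:np.round(o[k],4) for k in('t','tool_pos','eef_rot','force','gripper_width')})
p=cv2.cvtColor(load('wrist')['p'],cv2.COLOR_RGB2BGR);s=cv2.cvtColor(load('side')['p'],cv2.COLOR_RGB2BGR)
cv2.imwrite('pics/w5.png',np.hstack([cv2.resize(p[100:260,220:420],(400,320),interpolation=cv2.INTER_CUBIC),cv2.resize(s[170:230,280:355],(400,320),interpolation=cv2.INTER_CUBIC)]))
```

```text
{'t': np.float64(18.0), 'tool_pos': array([0.5945, 0.1126, 0.0985]), 'eef_rot': array([ 1.799940e+02, -1.400000e-03,  1.788852e+02]), 'force': array([ 0.1467, -0.1136, -0.827 ]), 'gripper_width': np.float64(0.0616)}
```

View pics/w5.png

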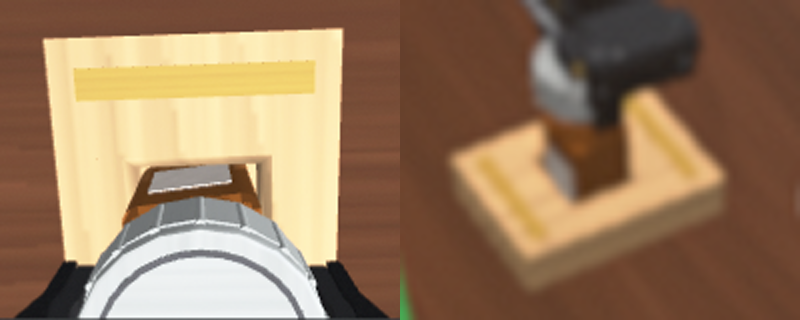

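Run:
```python
from h import *
for n in('wrist','side'):
    o=load(n);hsv=cv2.cvtColor(o['p'],cv2.COLOR_RGB2HSV).astype(int);u,v,C=cloud(o)
    h=hsv[v,u];k=(h[:,1]>170)&(h[:,0]<20)&(np.hypot(C[:,0]-.595,C[:,1]-.1125)<.035)&(C[:,2]>.036)
    print(n,k.sum(),C[k].min(0).round(4),np.percentile(C[k],[50,90,97,100],axis=0).round(4)) if k.any() else print(n,0)
```

```text
wrist 506 [0.5677 0.0874 0.036 ] [[0.5723 0.115  0.0681]
 [0.5751 0.129  0.0738]
 [0.577  0.1306 0.0827]
 [0.5796 0.132  0.0854]]
side 99 [0.5678 0.082  0.0381] [[0.5859 0.0894 0.068 ]
 [0.6048 0.1022 0.0842]
 [0.6069 0.1083 0.0864]
 [0.6105 0.113  0.0911]]
```

```bash
python3 -c "
from station import r
print(r.finish_job())"
```

```text
the job is handed in; nothing more can be done
None
```

The job is handed in at about 18 s: the jar stands home in the wooden block's well, and the unscrewed steel cap is held level directly above it, about 6 mm clear of the rim.

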